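# Slide a crucible tray under a held-up gate into the cooling bay

## Robot

A 6-joint arm with a two-finger parallel gripper is mounted at the origin on the work surface. World frame = base frame: x ahead of the robot, y to its left, z up, the work surface at z = 0. Lengths are in m, angles in rad, forces in N, time in s.
With the tool pointing down it reaches from about 0.275 to 0.825 m from the base axis. Payload 5.2 kg.
Tool frame: the origin (TCP) lies midway between the tips of the shut fingers; the grasp point (between the pads) lies 19 mm behind it (grip_point_offset is the distance from the TCP to the grasp point, in m); z points along the fingers, y is the direction in which the jaws open and shut (so a half turn about z gives the same grasp; the last joint's range is limited). The gripper opens to 93 mm and grips with 3 to 60 N. Pads are 15 mm wide; open, the fingers measure 128 mm over their backs; the gripper's body (75 mm by 188 mm) begins 65 mm behind the grasp point.
Start: joints at [1.069, 0.259, 1.535, -0, 1.348, -0.203], TCP at [0.162, 0.526, 0.197] pointing down, gripper open.
Joint ranges: [-3.14, 3.14], [-0.91, 2.08], [0.19, 2.58], [-1.22, 4.36], [0.22, 2.71], [-3.12, 3.12]. Speed limits (rad/s): [2.57, 2.57, 3.14, 3.14, 3.14, 3.14].

## Interface

Orientations are given as a unit quaternion [w, x, y, z].
In Python, from rig import * gives the robot as it stands.
- The arm moves only by the shell command python3 -m handwheel 'ROWS' [OPENING] [FORCE]. ROWS is JSON, a list that holds one entry, the list of rows, each a list of 6 numbers: the shift along the tool's x, y, z in m, then the turn, a rotation vector about the tool's x, y, z in degrees. In form: [[[dx, dy, dz, rx, ry, rz], ...]]. A call has 1 to 8 rows; each row shifts and turns the commanded pose from where the row before left it, along the tool's axes as they then stand; what a row does not reach is not made up. A row lasts 1/8 s, in which the tool goes at most 62.5 mm and 10.7 degrees, less where a joint would pass 70% of its speed; a pose out of reach is approached as far as the arm can. A call is refused whole if a number of a shift passes 0.0625 or a number of a turn 10.7, either way. A call with a gripper value outside its range is refused whole. OPENING is the gripper's target within -1 to 1 (shut at 1, half-way at 0, fully open at -1), set as the call begins (- or left out, the last holds). The fingers move at their own pace and stop on an object; FORCE is the grip in N (left out, the last holds). Time passes only in rows, so rows that do not move let the fingers close. It gives the time, the measured TCP pose, the force and the opening at its end, in the units of the state.
- sense(): the state, without advancing time (a new reading comes with each control period).
- grab_frame(name): name is "scene" or "top" or "wrist"; returns (picture, depth): 400x640x3 uint8, red, green, blue; 400x640 float32, m along the optical axis (not along the pixel's ray), 0 where there is no reading.
- calibration(name): a dict with "camera_matrix" (3x3 intrinsics, pixels), "rvec" (rotation vector, rad) and "tvec" (3), from world to camera coordinates, as OpenCV has them; the wrist camera has in their place "hand_eye" (4x4, takes a point from camera to tool coordinates, whose origin is the TCP and whose axes are the flange's). Camera axes: x right, y down, z forward; pixel columns grow to the right and rows downward; lengths in m; the calibration is good to about 2 mm. A picture is of the moment at which its call begins: read the wrist's pose just before it. calibration takes no time and is no camera call.
- hand_in(): hands the job in, once; it reports no verdict.
The state is a dict: "time": time; "joints": joint angles; "qd": joint speeds; "effort": joint torques, N m; "ee_pos": TCP position; "tcp_rot": TCP orientation; "force": force on the tool from outside, world axes, zero at the start; "ft_torque": the same for the moment, N m; "width": finger opening in m.
Only numpy, scipy, OpenCV 4.12 (cv2) and the standard library are available. Lean on these libraries where they do the work, as an engineer would, in place of code of your own. Each camera call takes 0.05 s, during which the arm holds its last target.

## Task

Put the crucible tray into the cooling bay of the steel chute: press the gate's long finger flange down with one fingertip so that the gate swings up and stays up, and meanwhile push the tray by its upright handle plate with the other finger, along the chute and under the raised gate, until its whole crucible block is in the bay behind the gate (up to the end stop is fine). Then take the fingers away so that the gate drops shut behind the block. Slide the tray without lifting or tipping it, never let the gate touch the tray or its crucibles, keep all four crucibles standing in their pockets and leave the tongs, jar and beaker where they are.

Things in the scene. Friction and masses are not known exactly. Their poses are not given: they have to be found in the camera images.
- chute: Straight steel U-channel fixed on the bench, 372 mm long, 80 mm over its walls, open-topped. Origin: its middle, on the bench. +x: push direction (tray enters at the -x end); +y: the side with the finger flange, towards the robot; z up. All chute numbers are in this frame. Floor top z = 4; inside y -36 to 36; walls 4 thick, 36 high from x -186 to 78 mm. Its place and yaw vary.
- gate_line (a point): Point on the chute's floor under the middle of the gate: chute x = 80, y = 0, z = 4 mm. The gate leaf swings in the upright plane x = 80 mm.
- bay (a point): Middle of the cooling bay's floor: chute x = 134, y = 0, z = 4 mm. The bay runs from the gate to the end stop (52 mm high, inner face at x = 182 mm) between cream perforated side guards 68 mm high.
- gate_angle (a joint): Gate angle, rad: 0 = shut, grows as the leaf swings up, stop at 1.2. Leaf and flange are one rigid piece on a 7 mm hinge rod along the chute at y = 47, z = 42 mm. Pressing the flange down opens it; weight and spring (2 to 5 N at the fingertip) shut it when let go. Above 0.75 the leaf clears the crucibles by 4 mm or more; 0.9 to 1.15 is a good opening. The tray cannot push it open.
- flange (a point): Point on the finger flange, 20 mm out from the hinge axis, half-way along. The flange is a dark strip 175 mm long (chute x -175 to 0), 3 thick, reaching 38 mm out from the hinge axis. Gate shut: slants up and out at 0.75 rad, outer edge at chute y 74, z 67 mm. At gate angle a its slope is 0.75 - a, so a tip held at one height can slide along it.
- gate: The hinged gate. Its leaf is a 3 mm steel sheet across the chute at x = 80. Shut it fills y -37 to 19, z 22 to 62 mm, with an arm (z 44 to 56) over the +y wall to the hinge. Origin on the hinge axis at chute x = 0; axes parallel to the chute's when shut, turning with the gate. Raised it stands up to 135 mm above the bench over the chute: keep hand and fingers on its -x side.
- tray: Loose slide tray, 0.3 to 0.6 kg, in the chute, x along the chute's x. Origin: underside centre of its off-white block (70 long, 67 wide, 16 mm high, four pockets). A tongue (24 wide, top 6 mm up) runs back to the handle. Block front starts 15 to 55 mm before the gate. When home the handle stays before the gate: the shut leaf passes 12 mm above the tongue.
- handle (a point): Middle of the flat rear face of the tray's upright handle plate, the face to push: tray x = -135, y = 0, 30 mm above the tray's underside. The dark steel plate is 5 mm thick, 58 wide (tray y -29 to 29), 58 high with a rolled top edge 8 mm in diameter, and stands across the chute 100 mm behind the block.
- crucible0: Lidded white porcelain crucible, 27 mm diameter, 31 mm tall, loose, standing in the tray's pocket at tray x = -16, y = -16 mm; origin at the centre of its underside, 6 mm above the tray's underside; z up. The knob of its lid is at 41 mm above the bench.
- crucible1: Lidded white porcelain crucible, 27 mm diameter, 31 mm tall, loose, standing in the tray's pocket at tray x = -16, y = 16 mm; origin at the centre of its underside, 6 mm above the tray's underside; z up. The knob of its lid is at 41 mm above the bench.
- crucible2: Lidded white porcelain crucible, 27 mm diameter, 31 mm tall, loose, standing in the tray's pocket at tray x = 16, y = -16 mm; origin at the centre of its underside, 6 mm above the tray's underside; z up. The knob of its lid is at 41 mm above the bench.
- crucible3: Lidded white porcelain crucible, 27 mm diameter, 31 mm tall, loose, standing in the tray's pocket at tray x = 16, y = 16 mm; origin at the centre of its underside, 6 mm above the tray's underside; z up. The knob of its lid is at 41 mm above the bench.
- tongs: Bystander: steel crucible tongs, 270 mm long, 90 mm wide, 8 mm high, lying on the bench beyond the chute; origin at the middle, underside.
- jar: Bystander: amber glass jar with black cap, 60 mm diameter, 85 mm tall, standing on the robot's side past the bay end; origin at the centre of its underside.
- beaker: Bystander: steel beaker, 64 mm diameter, 75 mm tall, standing beyond the infeed end of the chute; origin at the centre of its underside.
There are look-alikes about, which are no part of the job. What is shaped like the crucible3 but orange or turquoise is not meant. What is shaped like the crucible0 but pink is not meant.

How it is judged:
By the outcome, as a careful person would: the job done as asked, in the order asked, and still so for the second after the job is handed in, with the robot touching nothing.
It also fails if it takes over 45 s, if anything falls off the work surface, if the arm or the gripper's body presses on something with over 40 N, if the wrist force passes 120 N, or if a joint passes its speed limit or range.

## Working session

There is one attempt and no reset: what is moved stays moved. The work goes in short steps, Python scripts to look and compute and a shell command to move; the robot and the scene stay as the last step left them, time stands still between calls to the robot, and variables do not carry over. Pictures are saved under pics/ and viewed, and the job is handed in when it is done.

```bash
ls; mkdir -p pics; python3 - <<'E'
from rig import *
import cv2
print(sense())
for n in ("scene","top"):
    p,d=grab_frame(n); cv2.imwrite(f"pics/{n}0.png",p[:,:,::-1]); 
    import numpy as np; np.save(f"pics/{n}0.npy",d)
for n in ("scene","top","wrist"): print(n,calibration(n))
E
```

```text
pics
{'time': 0.0, 'joints': array([ 1.06920337e+00,  2.59342332e-01,  1.53604463e+00, -3.98206990e-06,
        1.34801027e+00, -2.02757332e-01]), 'qd': array([ 0.00020873,  0.00120453,  0.00019796, -0.0007923 , -0.00158969,
       -0.00093494]), 'effort': array([ 2.86727527e-04, -4.37316763e+01, -2.84006488e+01,  7.17845187e-02,
        4.13392112e-02, -1.33032222e-04]), 'ee_pos': array([0.16160022, 0.52512566, 0.19663354]), 'tcp_rot': array([-3.09414554e-04,  1.48861959e-01,  9.88857575e-01, -8.47583139e-04]), 'force': array([ 0.24436825, -0.10061325,  0.13003174]), 'ft_torque': array([0.00707003, 0.00249498, 0.03543975]), 'width': 0.09309968698817593}
scene {'camera_matrix': array([[370.31446132,   0.        , 314.87729006],
       [  0.        , 370.31446132, 209.24258379],
       [  0.        ,   0.        ,   1.        ]]), 'rvec': array([ 1.03851019,  2.23099783, -1.22915049]), 'tvec': array([ 0.35790481, -0.20338141,  1.15689825])}
top {'camera_matrix': array([[496.74078991,   0.        , 316.38903417],
       [  0.        , 496.74078991, 199.57848027],
       [  0.        ,   0.        ,   1.        ]]), 'rvec': array([ 2.19985266, -1.99616414,  0.22503687]), 'tvec': array([0.00265001, 0.59792119, 1.05436595])}
wrist {'camera_matrix': array([[328.62043445,   0.        , 317.18480703],
       [  0.        , 328.62043445, 206.19378269],
       [  0.        ,   0.        ,   1.        ]]), 'hand_eye': array([[-9.89507532e-04, -9.55681255e-01, -2.94401697e-01,
         8.28137587e-02],
       [ 9.99999503e-01, -9.09370276e-04, -4.09097213e-04,
         1.00223154e-03],
       [ 1.23246386e-04, -2.94401955e-01,  9.55681680e-01,
        -1.86579019e-01],
       [ 0.00000000e+00,  0.00000000e+00,  0.00000000e+00,
         1.00000000e+00]])}
```

View pics/scene0.png

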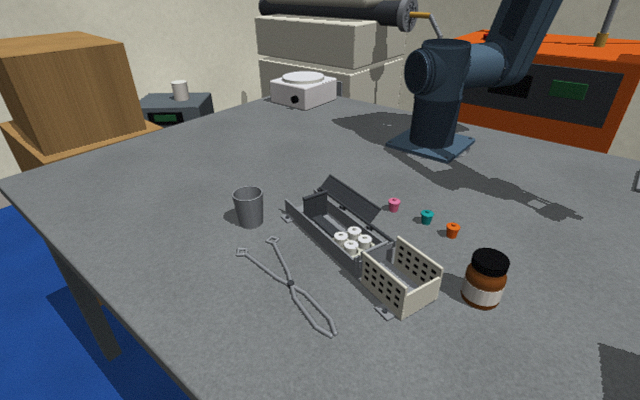

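View pics/top0.png

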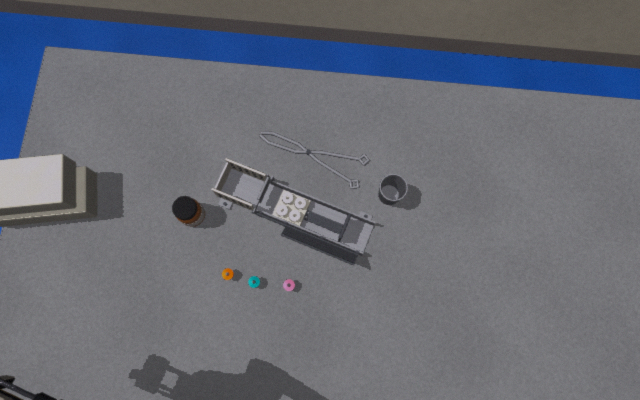

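```bash
cat > h.py <<'E'
import numpy as np, cv2
from rig import *
def K(n): 
    c=calibration(n); R=cv2.Rodrigues(np.array(c["rvec"]))[0]; return c["camera_matrix"],R,np.array(c["tvec"])
def cloud(n,d):
    k,R,t=K(n); v,u=np.mgrid[0:400,0:640]
    pc=np.stack([(u-k[0,2])/k[0,0]*d,(v-k[1,2])/k[1,1]*d,d],-1)
    return (pc-t)@R
def proj(n,P):
    k,R,t=K(n); q=(np.asarray(P)@R.T+t)@k.T; return q[...,:2]/q[...,2:]
E
python3 - <<'E'
from h import *
p=cv2.imread("pics/top0.png"); c=p[140:280,200:400]; cv2.imwrite("pics/topc.png",cv2.resize(c,None,fx=4,fy=4,interpolation=cv2.INTER_CUBIC))
p=cv2.imread("pics/scene0.png"); c=p[165:325,270:450]; cv2.imwrite("pics/scenec.png",cv2.resize(c,(720,600),interpolation=cv2.INTER_CUBIC))
d=np.load("pics/top0.npy"); X=cloud("top",d)
for u,v in [(320,300),(290,209),(245,185),(184,205)]: print(u,v,X[v,u])
E
```

```text
320 300 [ 0.37610167  0.03081925 -0.00377197]
290 209 [0.57665771 0.12074218 0.02074597]
245 185 [0.62648142 0.23475781 0.01026159]
184 205 [0.55049116 0.35113802 0.08259791]
```

View pics/topc.png

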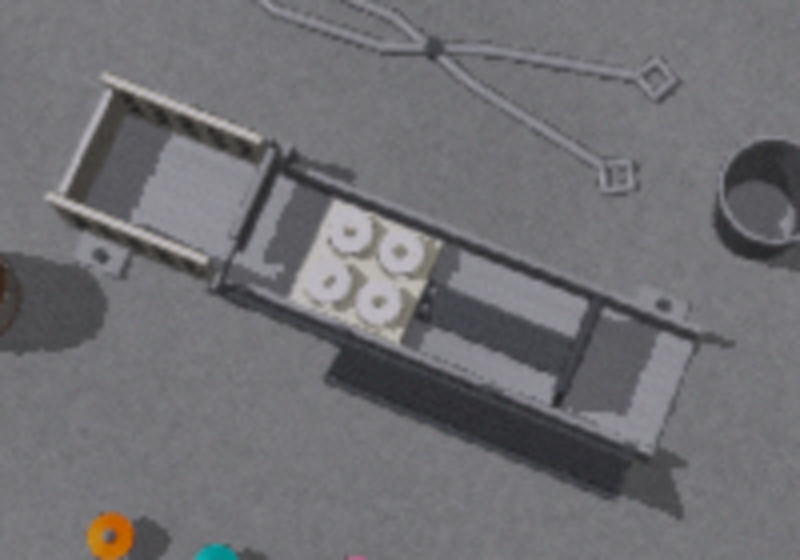

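View pics/scenec.png

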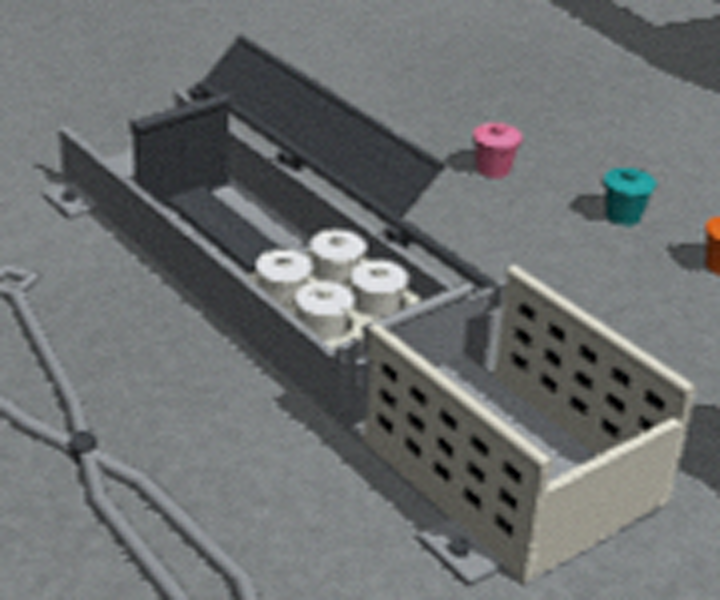

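```bash
cat > fit.py <<'E'
from h import *
from scipy.optimize import least_squares
T=[((186,-40,68),(103,76)),((186,40,68),(50,198)),((-186,-40,36),(697,337)),((-186,40,36),(648,458)),((0,74,67),(325,378)),((-175,74,67),(615,497))]
S=[((186,-40,68),(545,463)),((186,40,68),(690,388)),((-186,-40,36),(62,130)),((0,74,67),(443,165)),((-175,74,67),(240,38))]
P=np.array([a for a,_ in T+S])/1000.
Ut=np.array([b for _,b in T])/4+[200,140]-.4; Us=np.array([b for _,b in S])/[4,3.75]+[270,165]-.4
def W(x,P):
    c,s=np.cos(x[2]),np.sin(x[2]); return P@np.array([[c,s,0],[-s,c,0],[0,0,1]])+[x[0],x[1],0]
nT=len(T)
def f(x,which):
    Q=W(x,P); r=[]
    if 't' in which: r.append(proj("top",Q[:nT])-Ut)
    if 's' in which: r.append(proj("scene",Q[nT:])-Us)
    return np.concatenate(r).ravel()
for w in ('t','s','ts'):
    r=least_squares(f,[.57,.1,1.3],args=(w,)); print(w,r.x,np.round(r.fun.reshape(-1,2),1).tolist())
E
python3 fit.py
```

```text
t [0.57855011 0.11126671 1.26966436] [[0.4, -0.7], [-1.3, 0.0], [1.2, -1.5], [0.7, 0.3], [-0.8, 0.4], [-0.2, 1.3]]
s [0.57862949 0.11211618 1.27646952] [[-0.5, 0.4], [1.0, -0.1], [-0.6, -0.9], [-0.0, -0.0], [0.1, -0.3]]
ts [0.5784071  0.11177129 1.2733158 ] [[0.0, -0.4], [-1.6, 0.3], [1.1, -1.8], [0.6, 0.1], [-0.9, 0.5], [-0.2, 1.1], [-1.0, 0.3], [0.6, -0.0], [-0.4, -1.1], [-0.0, -0.1], [0.3, -0.4]]
```

```bash
cat >> h.py <<'E'
from scipy.spatial.transform import Rotation as Ro
C=np.array([.5785,.1118,0]); YAW=1.2733
RC=Ro.from_euler('z',YAW).as_matrix()
def toC(p): return (np.asarray(p)-C)@RC*1000
def toW(p): return np.asarray(p)/1000@RC.T+C
def atz(n,uv,z):
    k,R,t=K(n); r=R.T@np.linalg.solve(k,[uv[0],uv[1],1]); c=-R.T@t; return c+r*(z-c[2])/r[2]
def st():
    s=sense(); q=s["tcp_rot"]; R=RC.T@Ro.from_quat(np.r_[q[1:],q[0]]).as_matrix()
    print("t",round(s["time"],2),"tcpC",np.round(toC(s["ee_pos"]),1),"axes(cols in chute)",np.round(R,3).tolist(),"F_C",np.round(RC.T@s["force"],1),"w",round(s["width"]*1000,1),"q",np.round(s["joints"],2))
    return s
E
python3 - <<'E'
from h import *
st()
for nm,uv,z in [("handle -y top",(600,297),62),("handle +y top",(558,403),62),("c",(350,232),41),("c",(401,250),41),("c",(329,283),41),("c",(379,302),41)]:
    print(nm,np.round(toC(atz("top",np.array(uv)/4+[200,140]-.4,z/1000)),1))
for nm,uv,z in [("handle -y top",(135,122),62),("handle +y top",(228,100),62),("c",(284,260),41),("c",(338,238),41),("c",(325,293),41),("c",(380,270),41)]:
    print(nm,np.round(toC(atz("scene",np.array(uv)/[4,3.75]+[270,165]-.4,z/1000)),1))
E
```

```text
t 0.1 tcpC [273.  519.7 196.7] axes(cols in chute) [[0.001, 1.0, -0.002], [1.0, -0.001, 0.0], [0.0, -0.002, -1.0]] F_C [-0.9 -0.3 -0.5] w 93.0 q [ 1.07  0.26  1.54  0.    1.35 -0.2 ]
handle -y top [-125.5  -30.    62. ]
handle +y top [-126.2   34.8   62. ]
c [ 22.2 -14.3  41. ]
c [ -9.1 -15.8  41. ]
c [21.5 17.9 41. ]
c [-9.4 17.1 41. ]
handle -y top [-128.8  -24.7   62. ]
handle +y top [-122.    29.4   62. ]
c [ -3.4 -18.4  41. ]
c [-4.4 14.5 41. ]
c [ 28.9 -18.5  41. ]
c [28.2 14.1 41. ]
```

```bash
python3 -m handwheel '[[[-0.04,-0.035,0,0,0,0],[-0.04,-0.035,0,0,0,0],[-0.04,-0.035,0,0,0,0],[-0.04,-0.035,0,0,0,0],[-0.04,-0.035,0,0,0,0],[-0.04,-0.035,0,0,0,0]]]' -0.25 20; python3 -m handwheel '[[[-0.04,-0.035,0,0,0,0],[-0.04,-0.035,0,0,0,0],[-0.04,-0.035,0,0,0,0],[-0.04,-0.035,0,0,0,0],[-0.04,-0.035,0,0,0,0],[-0.04,-0.035,0,0,0,0]]]'; python3 -m handwheel '[[[0,0,0,0,0,10],[0,0,0,0,0,10],[0,0,0,0,0,10],[0,0,0,0,0,10],[0,0,0,0,0,10],[0,0,0,0,0,10],[0,0,0,0,0,10],[0,0,0,0,0,10]]]';  python3 -m handwheel '[[[0,0,0,0,0,10],[0,0,0,0,0,0],[0,0,0,0,0,0]]]'; python3 -c "
from h import *
st()"
```

```text
time: 0.85
ee_pos: [0.3299, 0.2527, 0.1973]
tcp_rot: [-0.0, 0.149, 0.989, -0.0]
force: [1.6, -0.2, 0.3]
width: 0.0583
time: 1.6
ee_pos: [0.4974, -0.0186, 0.1972]
tcp_rot: [-0.0, 0.149, 0.989, 0.0]
force: [0.5, 0.3, 0.1]
width: 0.0579
time: 2.6
ee_pos: [0.4966, -0.0169, 0.197]
tcp_rot: [-0.0, 0.752, 0.66, -0.0]
force: [0.4, -0.9, -0.1]
width: 0.0584
time: 2.98
ee_pos: [0.4968, -0.017, 0.1973]
tcp_rot: [-0.0, 0.803, 0.595, -0.0]
force: [-0.4, -0.1, -0.1]
width: 0.058
t 2.98 tcpC [-147.1   40.3  197.3] axes(cols in chute) [[1.0, 0.002, -0.0], [0.002, -1.0, 0.0], [-0.0, -0.0, -1.0]] F_C [-0.2  0.3 -0.1] w 58.0 q [-0.26  0.16  1.66  0.    1.32  0.04]
```

```bash
python3 -m handwheel '[[[0,0.003,0.04,0,0,0],[0,0,0.04,0,0,0],[0,0,0,0,10,0],[-0.0,0,0,0,0,0]]]'; python3 - <<'E'
from h import *
st()
for n in ("scene","top","wrist"):
    p,d=grab_frame(n); cv2.imwrite(f"pics/{n}1.png",p[:,:,::-1]); np.save(f"pics/{n}1.npy",d)
p=cv2.imread("pics/scene1.png"); c=p[125:325,270:450]; cv2.imwrite("pics/scenec1.png",cv2.resize(c,(540,600),interpolation=cv2.INTER_CUBIC))
E
```

```text
time: 3.48
ee_pos: [0.4993, -0.0202, 0.1167]
tcp_rot: [-0.052, 0.802, 0.59, 0.07]
force: [0.0, -0.7, -0.0]
width: 0.0581
t 3.48 tcpC [-149.4   37.   116.7] axes(cols in chute) [[0.985, -0.005, 0.174], [-0.005, -1.0, 0.0], [0.174, -0.001, -0.985]] F_C [-0.7 -0.2 -0. ] w 58.1 q [-0.4   0.23  1.81  0.19  1.14 -0.19]
```

View pics/scenec1.png

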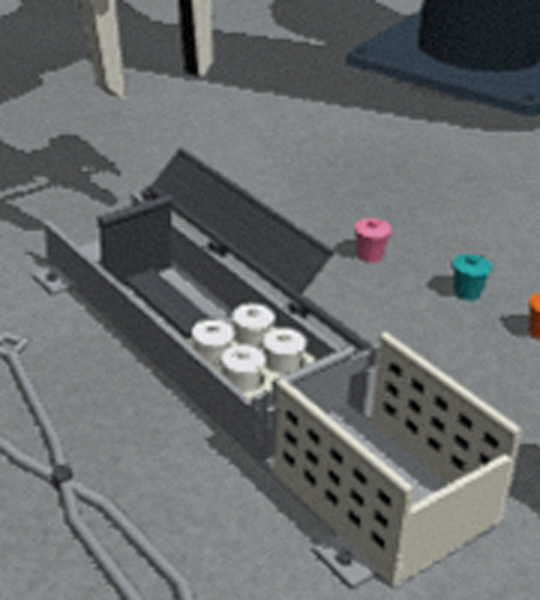

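View pics/wrist1.png

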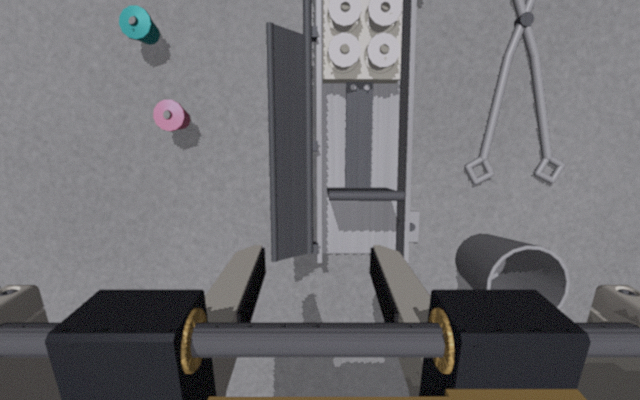

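```bash
cat >> h.py <<'E'
def wpose(s):
    q=s["tcp_rot"]; T=np.eye(4); T[:3,:3]=Ro.from_quat(np.r_[q[1:],q[0]]).as_matrix(); T[:3,3]=s["ee_pos"]; return T
def wproj(T,PC):
    c=calibration("wrist"); M=np.linalg.inv(T@c["hand_eye"]); k=c["camera_matrix"]
    q=(toW(PC)@M[:3,:3].T+M[:3,3])@k.T; return q[...,:2]/q[...,2:]
E
python3 - <<'E'
from h import *
s=sense(); T=wpose(s)
p=cv2.imread("pics/wrist1.png")
def ln(pts,col):
    cv2.polylines(p,[np.round(wproj(T,np.array(pts,float))).astype(int)],False,col,1)
ln([(-186,40,36),(78,40,36)],(0,255,0)); ln([(-186,-40,36),(78,-40,36)],(0,255,0)); ln([(-186,36,36),(-186,-36,4)],(0,255,0))
ln([(-175,74,67),(0,74,67)],(0,0,255)); ln([(-175,49,42),(-175,74,67)],(0,0,255)); ln([(-132.5+7,-29,60),(-132.5+7,29,60)],(255,0,0))
for P in ((0,-.029,0),(0,.029,0),(0,-.0465,0),(0,.0465,0)):
    w=T[:3,:3]@np.array(P)+T[:3,3]; u=wproj(T,toW and toC(w)[None])[0]; print(P,u); cv2.circle(p,tuple(np.round(u).astype(int)),3,(0,255,255),1)
cv2.imwrite("pics/wrist1o.png",p)
E
```

```text
(0, -0.029, 0) [270.99835113 246.15897758]
(0, 0.029, 0) [365.04052682 246.07300176]
(0, -0.0465, 0) [242.62710619 246.18491531]
(0, 0.0465, 0) [393.4188712  246.04705754]
```

View pics/wrist1o.png

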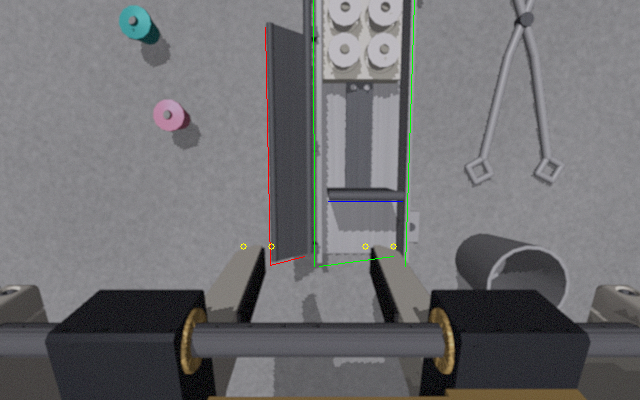

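```bash
python3 -m handwheel '[[[-0.004,0.001,0.022,0,0,0],[-0.004,0,0.022,0,0,0],[0,0,0,0,0,0]]]' -0.16; python3 - <<'E'
from h import *
st()
for n in ("scene","wrist"):
    p,d=grab_frame(n); cv2.imwrite(f"pics/{n}2.png",p[:,:,::-1]); np.save(f"pics/{n}2.npy",d)
p=cv2.imread("pics/scene2.png"); c=p[145:275,280:410]; cv2.imwrite("pics/scenec2.png",cv2.resize(c,(600,600),interpolation=cv2.INTER_CUBIC))
E
```

```text
time: 4.0
ee_pos: [0.4998, -0.0169, 0.072]
tcp_rot: [-0.053, 0.801, 0.593, 0.069]
force: [0.2, 0.0, -0.2]
width: 0.0542
t 4.0 tcpC [-146.1   37.5   72. ] axes(cols in chute) [[0.985, 0.001, 0.173], [0.001, -1.0, 0.003], [0.173, -0.003, -0.985]] F_C [ 0.1 -0.2 -0.2] w 54.2 q [-0.4   0.28  1.86  0.2   1.03 -0.21]
```

View pics/scenec2.png

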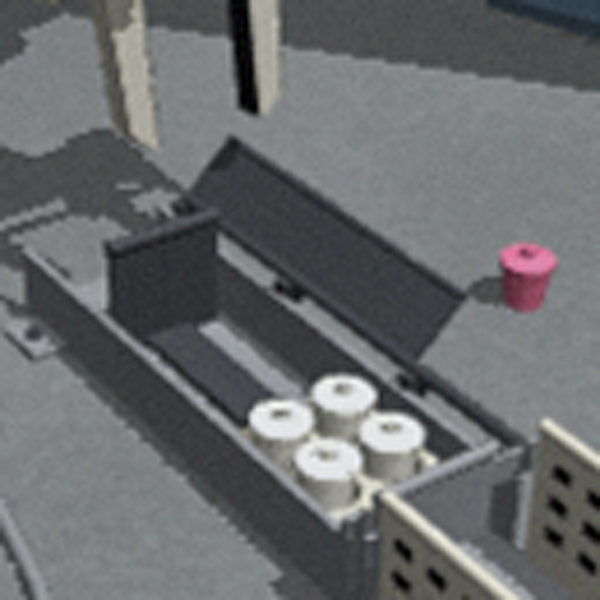

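View pics/wrist2.png

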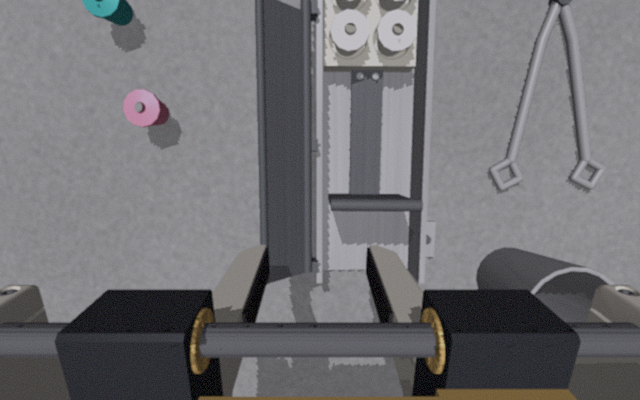

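```bash
python3 - <<'E'
from h import *
s=sense(); T=wpose(s)
for P in ((0,-.03,0),(0,.03,0),(0,0,0),(0,-.03,-.019),(0,.03,-.019)):
    w=T[:3,:3]@np.array(P)+T[:3,3]; u=proj("scene",w); print(P,np.round(toC(w)),u,(u-[280,145])*600/130)
for P in ((-175,74,67),(-146,74,67),(0,74,67)): print(P,(proj("scene",toW(P))-[280,145])*600/130)
X=cloud("scene",np.load("pics/scene2.npy"))
for u,v in [(310,172),(336,165),(312,174),(335,160)]: print(u,v,np.round(toC(X[v,u])))
X=np.load("pics/wrist2.npy"); 
c=calibration("wrist");k=c["camera_matrix"]
for u,v in [(240,262),(262,252),(375,255),(385,262)]:
    d=X[v,u]; pc=np.array([(u-k[0,2])/k[0,0]*d,(v-k[1,2])/k[1,1]*d,d,1]); print(u,v,d,np.round((c["hand_eye"]@pc)[:3]*1000,1))
E
```

```text
(0, -0.03, 0) [-147.   66.   73.] [334.07371936 177.635526  ] [249.57101243 150.62550463]
(0, 0.03, 0) [-146.    6.   74.] [311.15868251 184.95484081] [143.80930387 184.40695757]
(0, 0, 0) [-146.   36.   74.] [322.80493617 181.2348993 ] [197.56124385 167.23799675]
(0, -0.03, -0.019) [-150.   66.   92.] [333.32802047 169.50782809] [246.12932524 113.11305271]
(0, 0.03, -0.019) [-150.    6.   92.] [310.16236072 176.62420617] [139.21089564 145.95787464]
(-175, 74, 67) [230.01698618 135.66859021]
(-146, 74, 67) [263.74653275 158.49320838]
(0, 74, 67) [462.86580136 293.23623751]
310 172 [-144.    2.  107.]
336 165 [-144.   69.  105.]
312 174 [-140.    5.  103.]
335 160 [-146.   67.  116.]
240 262 0.16085376 [  9.8 -38.3 -40.8]
262 252 0.170873 [ 10.2 -29.2 -30.2]
375 255 0.16841345 [  9.7  29.1 -32.9]
385 262 0.16058962 [  9.8  32.6 -41. ]
```

```bash
python3 - <<'E'
from h import *
p=cv2.imread("pics/wrist2.png"); c=p[235:295,225:415]; cv2.imwrite("pics/wc2.png",cv2.resize(c,(760,240),interpolation=cv2.INTER_NEAREST))
p=cv2.imread("pics/scene2.png"); c=p[145:185,295:350]; cv2.imwrite("pics/sc2.png",cv2.resize(c,(770,560),interpolation=cv2.INTER_NEAREST))
X=np.load("pics/wrist2.npy"); 
c=calibration("wrist");k=c["camera_matrix"]
for v in range(244,262,2):
  o=[]
  for u in (256,262,266,370,374,380):
    d=X[v,u]; pc=np.array([(u-k[0,2])/k[0,0]*d,(v-k[1,2])/k[1,1]*d,d,1]); o.append(np.round((c["hand_eye"]@pc)[:3]*1000).astype(int).tolist())
  print(v,o)
E
```

```text
244 [[-29, -52, 70], [-1, -36, 6], [-1, -33, 6], [-27, 43, 65], [-27, 47, 65], [-27, 52, 65]]
246 [[10, -34, -22], [10, -30, -22], [-2, -33, 4], [10, 28, -22], [10, 31, -21], [-30, 52, 66]]
248 [[10, -33, -24], [10, -30, -25], [9, -28, -22], [9, 28, -22], [10, 30, -25], [10, 33, -24]]
250 [[10, -33, -28], [10, -30, -27], [8, -28, -23], [8, 28, -24], [10, 30, -27], [10, 33, -27]]
252 [[10, -32, -30], [10, -29, -30], [9, -28, -27], [9, 27, -27], [10, 29, -30], [10, 32, -30]]
254 [[10, -32, -32], [9, -29, -31], [8, -28, -28], [8, 27, -28], [10, 29, -31], [10, 32, -32]]
256 [[10, -32, -35], [9, -29, -33], [8, -27, -30], [8, 27, -31], [10, 28, -34], [10, 32, -34]]
258 [[10, -31, -37], [8, -29, -33], [7, -27, -30], [8, 27, -33], [10, 28, -36], [10, 31, -36]]
260 [[10, -31, -38], [8, -28, -35], [6, -27, -31], [7, 27, -33], [8, 28, -35], [10, 31, -39]]
```

View pics/wc2.png

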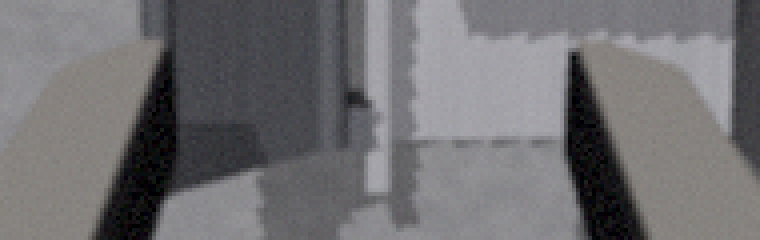

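View pics/sc2.png

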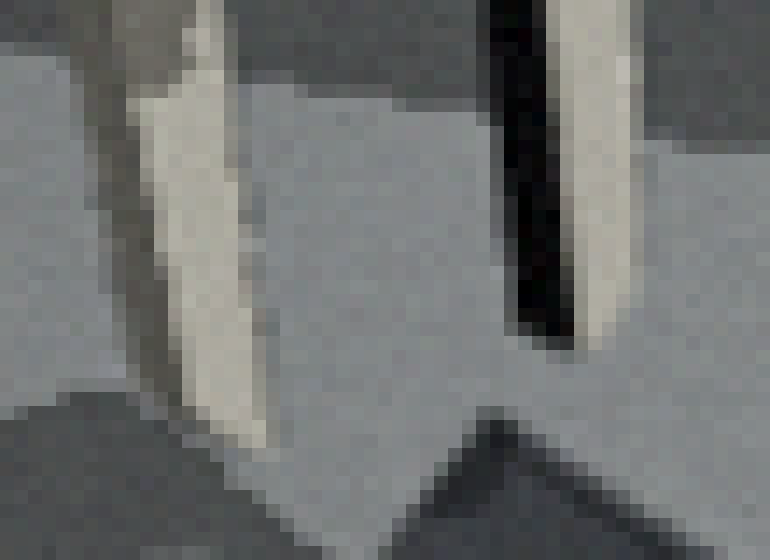

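```bash
python3 -m handwheel '[[[-0.0035,0,0.02,0,0,0],[-0.002,0,0.0115,0,0,0],[0,0,0,0,0,0]]]';python3 -m handwheel '[[[-0.001,0,0.006,0,0,0],[-0.001,0,0.006,0,0,0],[0,0,0,0,0,0]]]'; python3 - <<'E'
from h import *
st()
for n in ("scene","wrist"):
    p,d=grab_frame(n); cv2.imwrite(f"pics/{n}3.png",p[:,:,::-1]); np.save(f"pics/{n}3.npy",d)
p=cv2.imread("pics/scene3.png"); c=p[145:275,280:410]; cv2.imwrite("pics/scenec3.png",cv2.resize(c,(600,600),interpolation=cv2.INTER_CUBIC))
E
```

```text
time: 4.47
ee_pos: [0.5014, -0.0184, 0.041]
tcp_rot: [-0.051, 0.801, 0.592, 0.07]
force: [1.8, 0.4, 1.5]
width: 0.0537
time: 4.85
ee_pos: [0.5005, -0.0182, 0.0283]
tcp_rot: [-0.052, 0.801, 0.592, 0.07]
force: [-0.8, 0.7, 2.9]
width: 0.0539
t 4.85 tcpC [-147.2   36.5   28.3] axes(cols in chute) [[0.985, -0.001, 0.174], [-0.002, -1.0, 0.0], [0.174, -0.001, -0.985]] F_C [0.4 0.9 2.9] w 53.9 q [-0.4   0.35  1.9   0.22  0.92 -0.24]
```

View pics/scenec3.png

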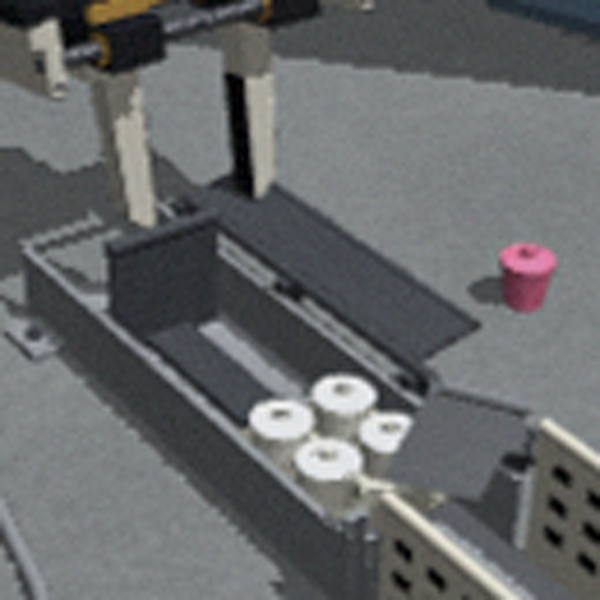

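View pics/wrist3.png

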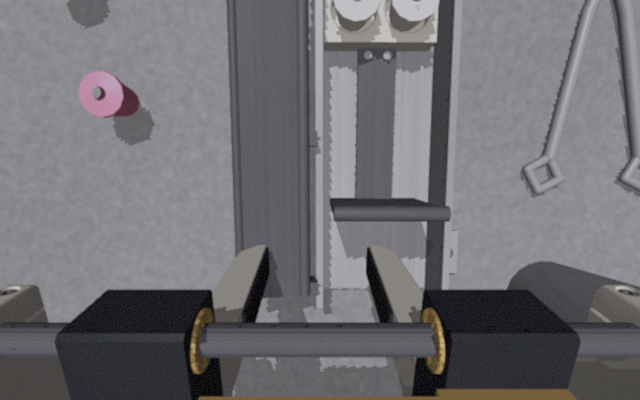

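```bash
cat > gate.py <<'E'
import sys
from h import *
def gate(tag):
    s=st(); T=wpose(s)
    for n in ("scene","wrist"):
        p,d=grab_frame(n); cv2.imwrite(f"pics/{n}{tag}.png",p[:,:,::-1]); np.save(f"pics/{n}{tag}.npy",d)
        if n=="scene": X=cloud(n,d)
    X=(X-C)@RC*1000
    m=(X[...,0]>-60)&(X[...,0]<-8)&(X[...,1]>53)&(X[...,1]<82)&(X[...,2]>20)&(X[...,2]<80)
    Q=X[m]
    if len(Q)>20:
        c=np.polyfit(Q[:,1]-47,Q[:,2],1); print("flange n",len(Q),"slope ang",np.arctan(c[0]).round(3),"z@hinge",c[1].round(1),"gate a=",(0.75-np.arctan(c[0])).round(3))
    m=(abs(X[...,0]-80)<6)&(X[...,1]>-45)&(X[...,1]<35)&(X[...,2]>45)&(X[...,2]<150)
    if m.sum(): print("leaf n",m.sum(),"lowest z %.0f highest %.0f"%(X[m][:,2].min(),X[m][:,2].max()), "y",X[m][:,1].min().round(),X[m][:,1].max().round())
    p=cv2.imread(f"pics/scene{tag}.png"); c=p[145:275,280:410]; cv2.imwrite(f"pics/scenec{tag}.png",cv2.resize(c,(600,600),interpolation=cv2.INTER_CUBIC))
if __name__=="__main__": gate(sys.argv[1])
E
python3 -m handwheel '[[[-0.0007,0,0.004,0,0,0],[-0.0007,0,0.004,0,0,0],[0,0,0,0,0,0]]]'; python3 gate.py 4
```

```text
time: 5.32
ee_pos: [0.5005, -0.0181, 0.02]
tcp_rot: [-0.052, 0.801, 0.592, 0.07]
force: [-1.2, 1.6, 2.0]
width: 0.0536
t 5.33 tcpC [-147.1   36.5   20. ] axes(cols in chute) [[0.985, -0.001, 0.174], [-0.002, -1.0, 0.001], [0.174, -0.001, -0.985]] F_C [1.2 1.6 2. ] w 53.6 q [-0.4   0.36  1.91  0.22  0.9  -0.24]
flange n 160 slope ang -0.171 z@hinge 43.8 gate a= 0.921
leaf n 534 lowest z 45 highest 125 y -45.0 35.0
```

View pics/scenec4.png

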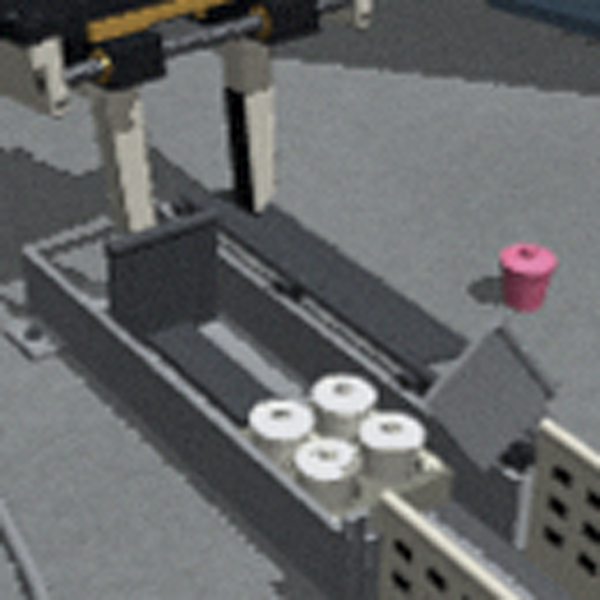

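```bash
python3 -m handwheel '[[[-0.0004,0,0.0025,0,0,0],[0,0,0,0,0,0],[0.005,0,0.0009,0,0,0],[0.005,0,0.0009,0,0,0],[0.003,0,0.0005,0,0,0],[0.003,0,0.0005,0,0,0],[0.003,0,0.0005,0,0,0],[0,0,0,0,0,0]]]'; python3 gate.py 5
```

```text
time: 6.42
ee_pos: [0.5066, -0.0001, 0.018]
tcp_rot: [-0.051, 0.801, 0.592, 0.07]
force: [-1.5, -3.6, 2.9]
width: 0.0539
t 6.42 tcpC [-128.    35.9   18. ] axes(cols in chute) [[0.985, -0.001, 0.173], [-0.001, -1.0, -0.001], [0.173, 0.001, -0.985]] F_C [-3.9  0.4  2.9] w 53.9 q [-0.36  0.37  1.9   0.22  0.89 -0.2 ]
flange n 134 slope ang -0.275 z@hinge 43.7 gate a= 1.025
leaf n 505 lowest z 47 highest 127 y -44.0 35.0
```

View pics/scenec5.png

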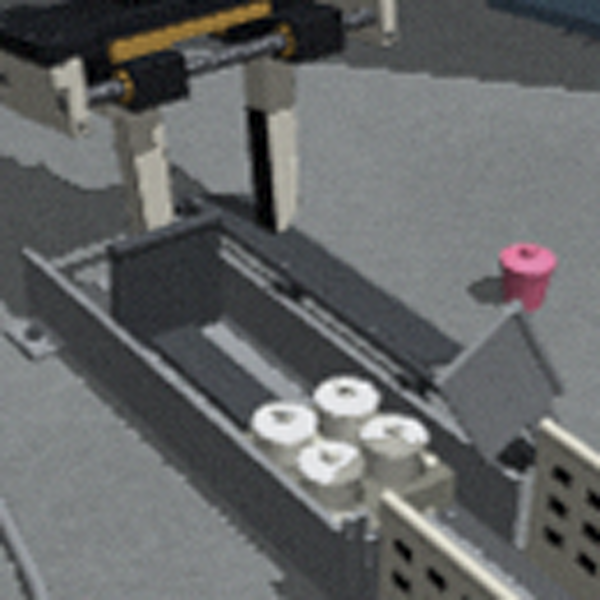

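View pics/wrist5.png

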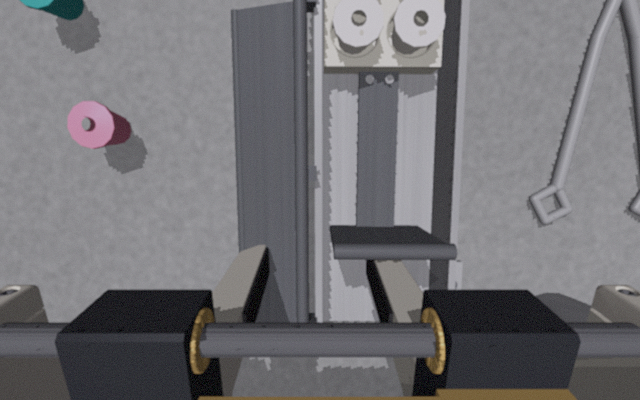

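```bash
python3 -m handwheel '[[[0.004,0,0.0007,0,0,0],[0.004,0,0.0007,0,0,0],[0.004,0,0.0007,0,0,0],[0.004,0,0.0007,0,0,0],[0.004,0,0.0007,0,0,0],[0.004,0,0.0007,0,0,0],[0.004,0,0.0007,0,0,0],[0,0,0,0,0,0]]]'; python3 gate.py 6
```

```text
time: 7.52
ee_pos: [0.5149, 0.0273, 0.018]
tcp_rot: [-0.052, 0.801, 0.592, 0.07]
force: [-1.8, -3.5, 2.7]
width: 0.0543
t 7.53 tcpC [-99.4  36.1  18. ] axes(cols in chute) [[0.985, -0.001, 0.173], [-0.001, -1.0, -0.0], [0.173, 0.0, -0.985]] F_C [-3.9  0.6  2.7] w 54.3 q [-0.3   0.37  1.89  0.23  0.89 -0.14]
flange n 136 slope ang -0.264 z@hinge 43.6 gate a= 1.014
leaf n 512 lowest z 46 highest 127 y -45.0 35.0
```

View pics/scenec6.png

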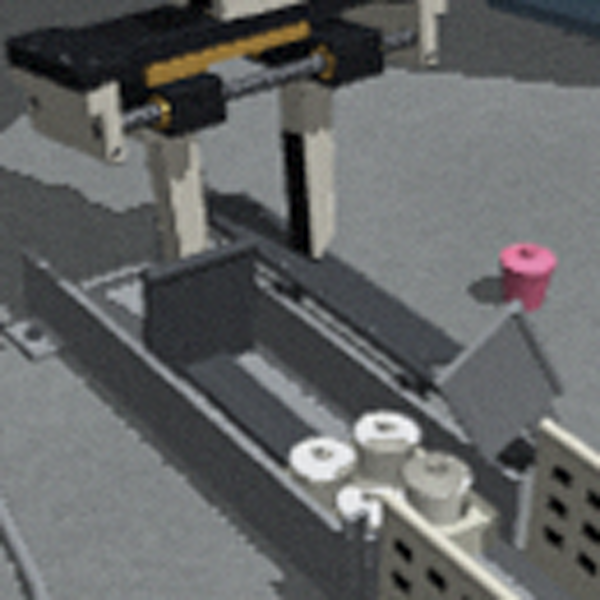

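View pics/wrist6.png

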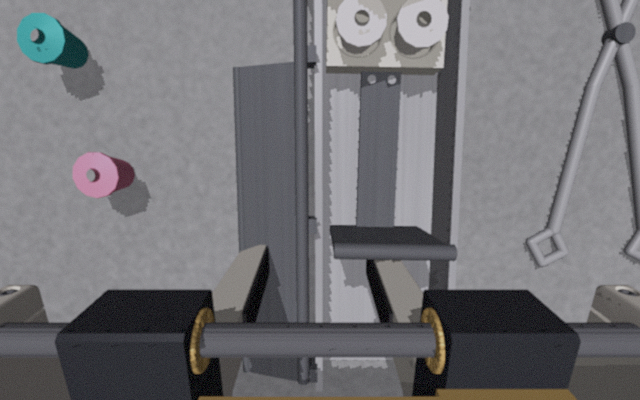

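```bash
python3 -m handwheel '[[[0.004,0,0.0007,0,0,0],[0.004,0,0.0007,0,0,0],[0.004,0,0.0007,0,0,0],[0.004,0,0.0007,0,0,0],[0.004,0,0.0007,0,0,0],[0.004,0,0.0007,0,0,0],[0.004,0,0.0007,0,0,0],[0.004,0,0.0007,0,0,0]]]'; python3 gate.py 7
```

```text
time: 8.62
ee_pos: [0.5242, 0.0579, 0.018]
tcp_rot: [-0.052, 0.801, 0.592, 0.07]
force: [-2.6, -6.1, 3.7]
width: 0.0535
t 8.62 tcpC [-67.5  36.1  18. ] axes(cols in chute) [[0.985, -0.001, 0.173], [-0.001, -1.0, -0.0], [0.173, -0.0, -0.985]] F_C [-6.5  0.7  3.7] w 53.5 q [-0.23  0.39  1.87  0.22  0.89 -0.08]
flange n 137 slope ang -0.279 z@hinge 43.7 gate a= 1.029
leaf n 508 lowest z 46 highest 127 y -45.0 35.0
```

View pics/scenec7.png

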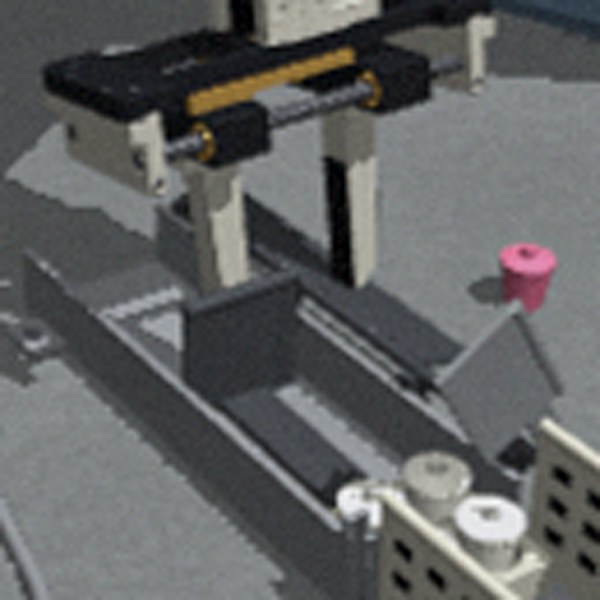

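```bash
python3 -m handwheel '[[[0.004,0,0.0007,0,0,0],[0.004,0,0.0007,0,0,0],[0.004,0,0.0007,0,0,0],[0.004,0,0.0007,0,0,0],[0.004,0,0.0007,0,0,0],[0.004,0,0.0007,0,0,0],[0.004,0,0.0007,0,0,0],[0.004,0,0.0007,0,0,0]]]';python3 -m handwheel '[[[0.004,0,0.0007,0,0,0],[0.004,0,0.0007,0,0,0],[0.004,0,0.0007,0,0,0],[0.003,0,0.0005,0,0,0],[0.003,0,0.0005,0,0,0],[0.002,0,0.0004,0,0,0],[0.001,0,0.0002,0,0,0],[0,0,0,0,0,0]]]'; python3 gate.py 8; python3 - <<'E'
from h import *
p,d=grab_frame("top"); cv2.imwrite("pics/top8.png",p[:,:,::-1]); c=p[140:280,200:400,::-1]; cv2.imwrite("pics/topc8.png",cv2.resize(c,None,fx=4,fy=4,interpolation=cv2.INTER_CUBIC))
p=cv2.imread("pics/scene8.png"); c=p[185:325,300:450]; cv2.imwrite("pics/scenec8.png",cv2.resize(c,(640,600),interpolation=cv2.INTER_CUBIC))
E
```

```text
time: 9.72
ee_pos: [0.5336, 0.0889, 0.018]
tcp_rot: [-0.052, 0.801, 0.592, 0.07]
force: [-2.3, -6.8, 4.5]
width: 0.0539
time: 10.72
ee_pos: [0.5398, 0.1094, 0.018]
tcp_rot: [-0.052, 0.801, 0.592, 0.07]
force: [-1.9, -6.0, 5.1]
width: 0.0537
t 10.72 tcpC [-13.6  36.3  18. ] axes(cols in chute) [[0.985, -0.001, 0.173], [-0.001, -1.0, 0.0], [0.173, -0.001, -0.985]] F_C [-6.3  0.1  5.1] w 53.7 q [-0.13  0.41  1.83  0.22  0.88  0.03]
flange n 286 slope ang 0.193 z@hinge 49.7 gate a= 0.557
leaf n 514 lowest z 47 highest 128 y -45.0 35.0
```

View pics/scenec8.png

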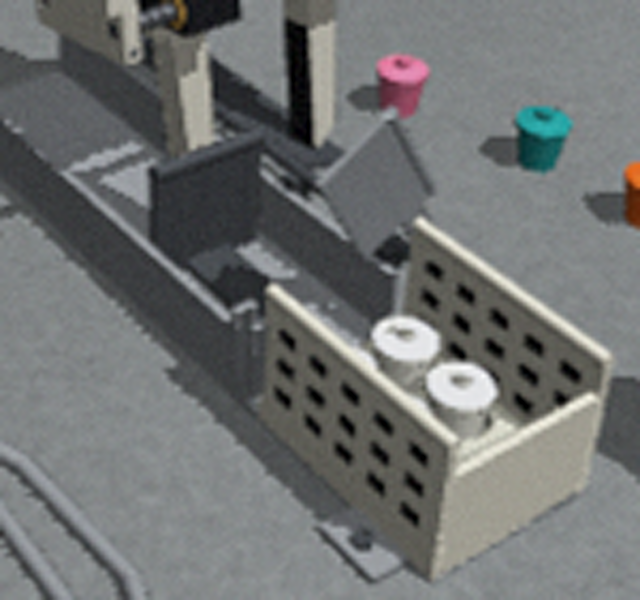

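View pics/topc8.png

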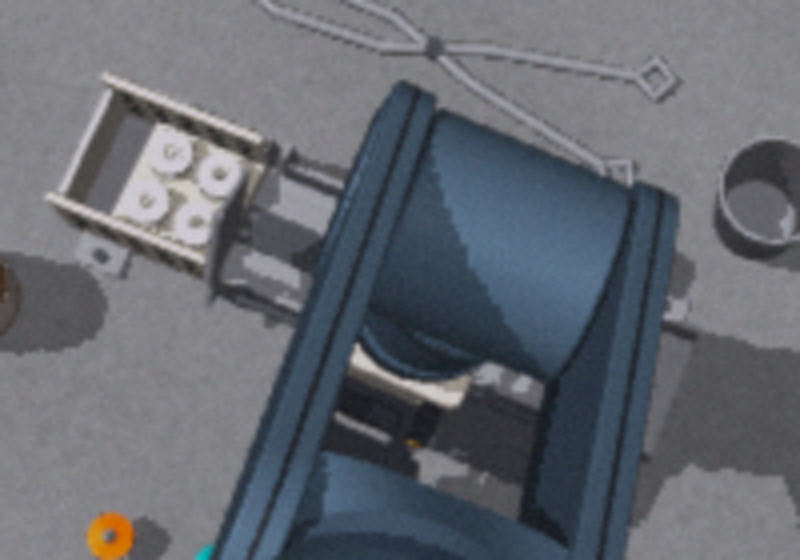

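View pics/wrist8.png

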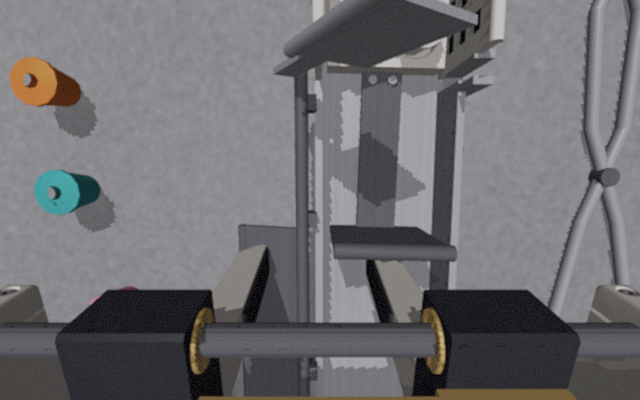

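```bash
python3 - <<'E'
from h import *
for uv,z in [((172,152),41),((220,173),41),((148,202),41),((198,222),41),((265,165),20),((162,125),20),((115,213),20)]:
    print(uv,np.round(toC(atz("top",np.array(uv)/4+[200,140]-.4,z/1000)),1))
for uv in [(405,333),(461,381)]: print(np.round(toC(atz("scene",np.array(uv)/[640/150,600/140]+[300,185]-.4,.041)),1))
s=sense();T=wpose(s)
c=calibration("wrist");k=c["camera_matrix"];M=T@c["hand_eye"]
for uv in [(390,69),(340,67),(440,70)]:
    r=M[:3,:3]@np.array([(uv[0]-k[0,2])/k[0,0],(uv[1]-k[1,2])/k[1,1],1]);o=M[:3,3]; print(uv,np.round(toC(o+r*(.020-o[2])/r[2]),1))
# same for handle rolled edge earlier reference
E
```

```text
(172, 152) [137.  -18.3  41. ]
(220, 173) [106.  -17.6  41. ]
(148, 202) [137.4  14.3  41. ]
(198, 222) [105.7  14.1  41. ]
(265, 165) [ 87.9 -36.3  20. ]
(162, 125) [154.5 -35.3  20. ]
(115, 213) [157.7  24.4  20. ]
[113.   10.7  41. ]
[145.5   9.5  41. ]
(390, 69) [90.3 -4.9 20. ]
(340, 67) [91.5 23.6 20. ]
(440, 70) [ 89.7 -33.5  20. ]
```

```bash
python3 -m handwheel '[[[0.002,0,0.0003,0,0,0],[0.002,0,0.0003,0,0,0],[0.001,0,0.0002,0,0,0],[0.001,0,0.0002,0,0,0],[0,0,0,0,0,0],[-0.004,0,-0.0007,0,0,0],[-0.006,0,-0.001,0,0,0],[-0.01,0,-0.0018,0,0,0]]]'; python3 gate.py 9; python3 - <<'E'
from h import *
p=cv2.imread("pics/scene9.png"); c=p[185:325,300:450]; cv2.imwrite("pics/scenec9.png",cv2.resize(c,(640,600),interpolation=cv2.INTER_CUBIC))
E
```

```text
time: 11.88
ee_pos: [0.5358, 0.0965, 0.0181]
tcp_rot: [-0.052, 0.801, 0.592, 0.07]
force: [-0.9, 2.0, 2.9]
width: 0.0541
t 11.88 tcpC [-27.2  36.4  18.1] axes(cols in chute) [[0.985, -0.001, 0.174], [-0.001, -1.0, 0.0], [0.174, -0.0, -0.985]] F_C [1.6 1.4 2.9] w 54.1 q [-0.15  0.4   1.84  0.23  0.88  0.  ]
flange n 288 slope ang 0.24 z@hinge 48.9 gate a= 0.51
leaf n 510 lowest z 46 highest 128 y -45.0 35.0
```

View pics/scenec9.png

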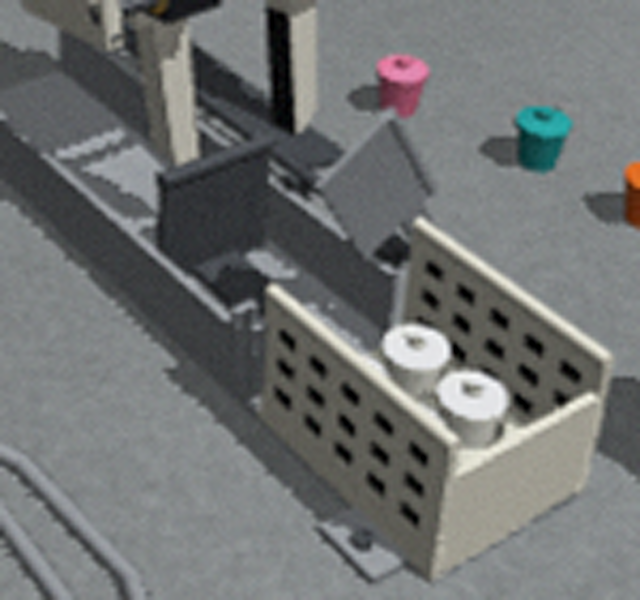

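View pics/wrist9.png

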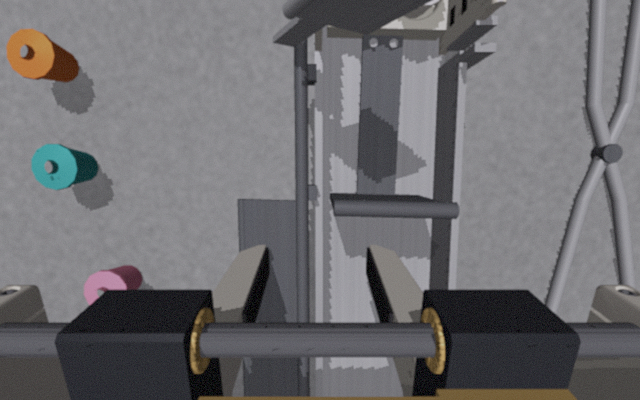

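```bash
python3 -m handwheel '[[[0.0007,0,-0.004,0,0,0],[0.0007,0,-0.004,0,0,0],[0.0007,0,-0.004,0,0,0],[0.0007,0,-0.004,0,0,0],[0.0007,0,-0.004,0,0,0],[0.0007,0,-0.004,0,0,0],[0.0007,0,-0.004,0,0,0],[0.0007,0,-0.004,0,0,0]]]'; python3 -m handwheel '[[[0.001,0,-0.006,0,0,0],[0.001,0,-0.006,0,0,0],[0.003,0,-0.018,0,0,0],[0.005,0,-0.03,0,0,0],[0.005,0,-0.03,0,0,0],[-0.02,0,-0.03,0,0,0],[-0.04,0,0,0,0,0],[-0.05,0,0,0,0,0]]]';  python3 -m handwheel '[[[-0.05,0,0,0,0,0],[-0.05,0,0,0,0,0],[-0.05,0,0,0,0,0],[-0.05,0,0,0,0,0],[0,0,0,0,0,0]]]'; python3 gate.py 10;  python3 - <<'E'
from h import *
p=cv2.imread("pics/scene10.png"); c=p[165:325,270:450]; cv2.imwrite("pics/scenec10.png",cv2.resize(c,(720,600),interpolation=cv2.INTER_CUBIC))
p,d=grab_frame("top"); c=p[140:280,200:400,::-1]; cv2.imwrite("pics/topc10.png",cv2.resize(c,None,fx=4,fy=4,interpolation=cv2.INTER_CUBIC))
E
```

```text
time: 12.98
ee_pos: [0.5352, 0.0965, 0.0505]
tcp_rot: [-0.052, 0.801, 0.592, 0.07]
force: [-0.3, 0.3, 0.8]
width: 0.0539
time: 13.98
ee_pos: [0.5023, -0.0137, 0.1531]
tcp_rot: [-0.051, 0.801, 0.593, 0.071]
force: [0.8, -0.1, -0.3]
width: 0.0542
time: 14.6
ee_pos: [0.4434, -0.2042, 0.1171]
tcp_rot: [-0.052, 0.803, 0.59, 0.07]
force: [0.4, 0.9, -0.3]
width: 0.0539
t 14.6 tcpC [-341.7   36.5  117.1] axes(cols in chute) [[0.985, -0.006, 0.173], [-0.006, -1.0, -0.0], [0.173, -0.001, -0.985]] F_C [ 1.  -0.1 -0.3] w 53.9 q [-0.79  0.25  1.77  0.16  1.21 -0.55]
flange n 243 slope ang 0.768 z@hinge 47.5 gate a= -0.018
leaf n 276 lowest z 45 highest 68 y -45.0 35.0
```

View pics/scenec10.png

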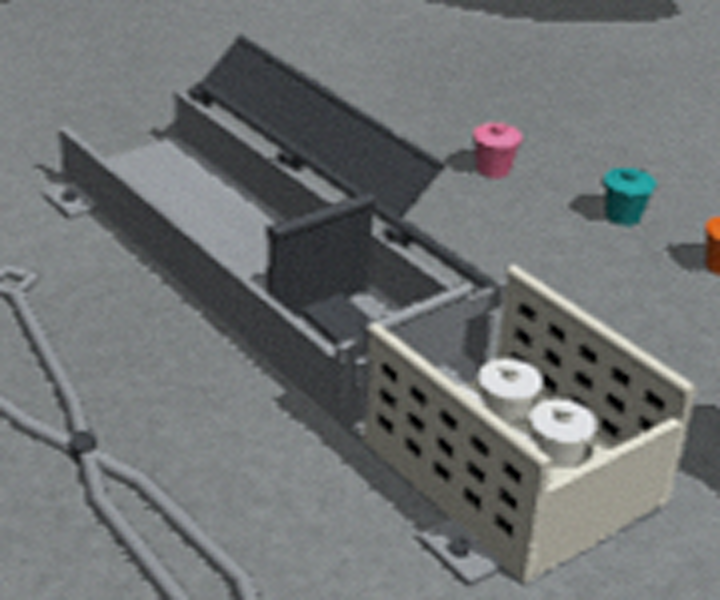

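View pics/topc10.png

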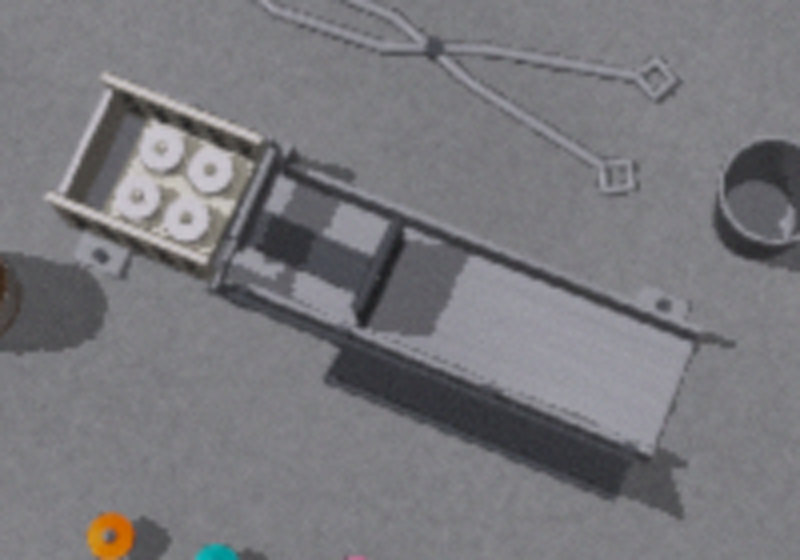

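```bash
python3 -c "
from h import *
st(); print(hand_in())"
```

```text
t 14.75 tcpC [-338.    36.6  117.8] axes(cols in chute) [[0.985, -0.001, 0.174], [-0.002, -1.0, 0.0], [0.174, -0.0, -0.985]] F_C [-0.1  0.  -0.6] w 53.9 q [-0.78  0.25  1.77  0.17  1.21 -0.55]
the job is handed in; nothing more can be done
None
```

The tray is in the cooling bay with the gate shut behind it, and the job is handed in at 14.75 s. I pressed the flange down with one fingertip, which held the gate open. The other finger slid the tray about 120 mm along the chute by its handle plate. I then backed off the handle and lifted slowly so the gate closed.

- **Gate:** While the tray was pushed, three of the five gate-angle readings were usable, at 1.01 to 1.03. The last two read 0.51 to 0.56 because the finger was in the measured area. The leaf stood just as high (127 to 128 mm) throughout, so the gate was still up. After release it measured -0.02, which is shut.
- **Tray:** The block's rear edge lay 8 to 11 mm past the gate line when I measured it. I then pushed another 6 mm or so, which I did not re-measure. The handle stayed before the gate.
- **Crucibles and bystanders:** All four crucibles stand in their pockets. The tongs, and what shows of the jar and beaker in the close-up views, look unmoved.
- **Forces:** The wrist force readings stayed under about 10 N.
- **Disagreements:** The top and scene cameras differed by 6 to 8 mm on the crucibles' position along the chute. I used the more cautious figure. The open fingertips also sat about 20 mm short of the reported TCP, which I allowed for.

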